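# Tamp the portafilter in the spring tamping press

## Robot

A 6-joint arm with a two-finger parallel gripper is mounted at the origin on the work surface. World frame = base frame: x ahead of the robot, y to its left, z up, the work surface at z = 0. Lengths are in mm, angles in rad, forces in N, time in s.
With the tool pointing down it reaches from about 350 to 850 mm from the base axis. Payload 8.1 kg.
Tool frame: the origin (TCP) lies at the centre of the arm's flange, where the gripper is bolted on; the fingertips stand 186 mm ahead of it and the grasp point (between the pads) lies 167 mm ahead of it; x points along the fingers, z is the direction in which the jaws open and shut, and the axes are right-handed (so a half turn about x gives the same grasp; the last joint's range is limited). The gripper opens to 93 mm and grips with 3 to 60 N. Pads are 15 mm wide; open, the fingers measure 128 mm over their backs; the gripper's body (75 mm by 188 mm) begins 65 mm behind the grasp point.
Start: joints at [1.207, 0.13, 1.488, -0, 1.523, -0.085], TCP at [165.1, 576.844, 404.735] pointing down, gripper open.
Joint ranges: [-2.96, 2.96], [-0.89, 2.26], [0.02, 2.5], [-1.34, 4.48], [0, 2.73], [-2.66, 2.66]. Speed limits (rad/s): [2.39, 2.39, 2.79, 3.14, 3.14, 3.14].

## Interface

Orientations are given as [roll, pitch, yaw] about the fixed x, y, z axes, in that order (R = Rz(yaw) Ry(pitch) Rx(roll)).
In Python, from cell import r gives the robot as it stands. The module is installed in compiled form; this text tells all that it offers.
- The arm moves only by the shell command python3 -m pendant 'ROWS' [FORCE]. ROWS is a JSON object of lists of equal length, an entry for each row: "xyz": the shift along the tool's x, y, z in units of 30 mm (1.0 is 30 mm), a list of three; "delta_rot": the turn, a rotation vector about the tool's x, y, z in units of 10 degrees (1.0 is 10 degrees), a list of three; "fingers": the opening, from 0 (shut) to 1 (fully open). A call has 1 to 20 rows; each row shifts and turns the commanded pose from where the row before left it, along the tool's axes as they then stand; what a row does not reach is not made up. A row lasts 1/8 s, in which the tool goes at most 62.5 mm and 10.7 degrees, less where a joint would pass 70% of its speed; a pose out of reach is approached as far as the arm can. A call is refused whole if a number of a shift passes 1 or a number of a turn 1, either way. A call with a gripper value outside its range is refused whole. The fingers move at their own pace and stop on an object; FORCE is the grip in N (left out, the last holds). Time passes only in rows, so rows that do not move let the fingers close. It gives the time, the measured TCP pose, the force and the opening at its end, in the units of the state.
- r.state(): the state, without advancing time (a new reading comes with each control period).
- r.read_camera(name): name is "scene" or "top" or "wrist"; returns the picture (400x640x3 uint8, red, green, blue); there is no depth.
- r.camera_params(name): a dict with "fx", "fy", "cx", "cy" (pixels), "dist" ([k1, k2, p1, p2, k3] as OpenCV has them; the pictures are not rectified), "extrinsics" (4x4, takes a point from world to camera coordinates). Camera axes: x right, y down, z forward; pixel columns grow to the right and rows downward; lengths in mm; the calibration is good to about 2 mm. A picture is of the moment at which its call begins: read the wrist's pose just before it. camera_params takes no time and is no camera call; for the wrist camera it gives the pose at the moment of the call.
- r.finish_job(): hands the job in, once; it reports no verdict.
The state is a dict: "time_s": time; "qpos": joint angles; "dq": joint speeds; "tau": joint torques, N m; "tool_pos": TCP position; "eef_rot": TCP orientation; "force": force on the tool from outside, world axes, zero at the start; "torque": the same for the moment, N m; "opening": opening from 0.0 (shut) to 1.0 (fully open).
Only numpy, scipy, OpenCV 4.12 (cv2) and the standard library are available. Lean on these libraries where they do the work, as an engineer would, in place of code of your own. Each camera call takes 0.05 s, during which the arm holds its last target. There are 200 camera calls.

## Task

Take the portafilter by its handle and slide it fully home into the seat of the tamping press, handle pointing straight out of the open side, and let go of it. Then push the press's knob down through its soft travel and on through the firm spring until it bottoms out, hold it bottomed for one second without ever loading the press with more than 25 N, and let the plunger come all the way back up. Leave the portafilter seated, and leave the cup, jug and brush where they are.

Things in the scene. Friction and masses are not known exactly. Their poses are not given: they have to be found in the camera images.
- press: Tamping press, fixed (cannot be pushed about). Origin on the counter under the seat axis; x points to its closed back, so the portafilter enters along +x through the open front (-x); z up. Steel base plate 125 (x) x 150 (y) x 8 mm high. Two posts (16 mm thick, 92 mm tall) at x = 0, y = -62 and +62 mm carry a white cross-beam 34 x 150 x 14 mm; the plunger hangs in it on the seat axis.
- seat (a point): Where the middle of the portafilter's underside belongs: on top of the base plate, on the plunger axis, 8 mm above the origin of press; same axes. Against the stop bar at the back (face at x = +35.5 mm, 14 mm high above the plate) the portafilter's centre is 0.5 mm past this point in x.
- mouth (a point): Point of press 50 mm in front (-x) of the seat, on the plate: the middle of the entrance. From here two dark rails, 14 mm high above the plate, funnel in to 73 mm apart at 25 mm before the seat, then run parallel along x back to the stop bar. Same axes as press. The basket passes in under the foot with 10 mm to spare above its rim.
- knob_about (a point): Point fixed on the press, on the plunger axis, 151 mm above the counter: the mean height of the knob's flat top (42 mm wide; dark wooden mushroom 52 mm across). The knob is screwed higher or lower on its rod from press to press, and this is not reported: the real top lies up to 10 mm above or below, and so do the heights of its stops: they must be felt. It sinks some 28 mm in all.
- portafilter: Steel basket with a dark wooden handle, loose, upright on the counter, 0.2 to 0.37 kg, heaviest at the basket. Origin at the centre of the basket's underside; z up; the handle points to its own -x, so seated its axes agree with those of press. Basket 70 mm outside diameter, 30 mm tall, 62 mm inside; a flat steel screen inside, 18 mm above the underside, on which the plunger's foot comes down.
- handle (a point): Where to grip, firmly (the basket's weight droops a loose grip): the middle of the handle, 100 mm from the basket's centre along -x and 20 mm above the underside. The handle is 24 mm wide (y) by 22 mm high (z), with rounded edges, and runs from 50 to 150 mm from the basket's centre.
- plunger (a joint): How far the foot (54 mm across) is below its rest, m: 0 at the top (foot's underside 48 mm above the counter), 0.022 when it rests on the screen of a seated portafilter (first stop), 0.04 at most. The soft return spring needs about 2 N at the top and 4 N just before the first stop, and lifts the plunger by itself.
- firm (a joint): How far the knob has sunk towards the foot, m: 0 at rest, 0.006 bottomed out (second stop). The firm spring starts to yield at about 7.5 N on the knob and needs about 12 N to bottom; beyond that only a rubber cushion in the knob yields and the load rises steeply, about 6 N per mm: 25 N some 2 mm past bottoming. It springs back by itself.
- cup: White espresso cup, 62 mm across, 58 mm tall, origin under its centre. A bystander.
- jug: Steel milk jug, 68 mm across, 90 mm tall, origin under its centre. A bystander.
- brush: Brush 170 mm long lying on the counter, origin under its middle. A bystander.
Not all that is in view belongs to the job. Leave any blue or red look-alike of the press alone.

How it is judged (in metres and radians):
On the way, in this order (a step that is already met when the one before it is completed fails the run):
1. the portafilter stands fully home in the seat, handle straight out, let go (horizontal distance between portafilter and seat below 0.0035 m and z of portafilter in the frame of seat below 0.002 m and x of handle in the frame of seat below -0.08 m and angle between the x axis of portafilter and the x axis of press, either way round below 0.15 rad and angle between portafilter's own z axis and vertical below 0.04 rad and contact force between the fingers and portafilter below 0.3 N), for 0.2 s.
2. the foot is down on the screen and the firm spring is held bottomed (value of joint plunger above 0.0195 m and value of joint firm above 0.0053 m and horizontal distance between portafilter and seat below 0.0045 m), for 0.6 s.
At the end, for the whole second after the job is handed in: The plunger is back up (within 3 mm) with the firm spring relaxed (within 1.5 mm), and the portafilter stands flat in the seat, within 4.5 mm of its centre, handle out of the open side within 0.15 rad, at rest (value of joint plunger below 0.003 m and value of joint firm below 0.0015 m and horizontal distance between portafilter and seat below 0.0045 m and z of portafilter in the frame of seat below 0.002 m and x of handle in the frame of seat below -0.08 m and angle between the x axis of portafilter and the x axis of press, either way round below 0.15 rad and angle between portafilter's own z axis and vertical below 0.04 rad and linear speed of portafilter below 0.02 m/s); the robot touches nothing.
It fails at once if the robot loads the press with more than 25 N (contact force between press and the arm above 25 N).
It fails at once if the fingers load the press with more than 25 N (contact force between press and the fingers above 25 N).
It fails at once if the cup is moved over 30 mm (distance of cup from where it was at the start of the episode above 0.03 m).
It fails at once if the jug is moved over 30 mm (distance of jug from where it was at the start of the episode above 0.03 m).
It fails at once if the brush is moved over 30 mm (distance of brush from where it was at the start of the episode above 0.03 m).
It also fails if it takes over 58 s, if anything falls off the work surface, if the arm or the gripper's body presses on something with over 40 N, if the wrist force passes 120 N, or if a joint passes its speed limit or range.

## Working session

There is one attempt and no reset: what is moved stays moved. The work goes in short steps, Python scripts to look and compute and a shell command to move; the robot and the scene stay as the last step left them, time stands still between calls to the robot, and variables do not carry over. Pictures are saved under pics/ and viewed, about 8 in all and at most 12, crops included, and the job is handed in when it is done.

```bash
mkdir -p pics; python3 - <<'E'
from cell import r
import cv2,numpy as np
print(r.state())
for n in("scene","top"):
    im=r.read_camera(n); cv2.imwrite(f"pics/{n}0.png",im[:,:,::-1])
    p=r.camera_params(n); print(n,p)
E
```

```text
{'time_s': 0.0, 'qpos': array([ 1.20659686e+00,  1.31159049e-01,  1.48928620e+00, -4.73143988e-06,
        1.52300635e+00, -8.54120407e-02]), 'dq': array([-7.44289957e-04, -1.62739203e-03, -3.71686622e-04,  8.45698262e-05,
       -1.86069245e-03,  5.21516015e-04]), 'tau': array([ 6.92484136e-04, -5.59856272e+01, -4.91749048e+01,  7.67379999e-02,
        3.57240485e-02, -1.36912890e-04]), 'tool_pos': array([165.01697182, 576.61897529, 403.68460154]), 'eef_rot': array([ 3.0587227 ,  1.56893738, -1.93245347]), 'force': array([0.68772206, 1.32867367, 1.16257345]), 'torque': array([ 0.00597682,  0.01298833, -0.04665431]), 'opening': 1.0005180423920683}
scene {'fx': 433.2957678891383, 'fy': 433.2957678891383, 'cx': 329.9499270348655, 'cy': 204.9715423424113, 'dist': array([0.02490621, 0.        , 0.        , 0.        , 0.        ]), 'extrinsics': array([[ 8.80146201e-01,  4.74384910e-01, -1.73672814e-02,
        -5.92874636e+02],
       [ 3.42407532e-01, -6.59772369e-01, -6.68922644e-01,
        -7.19270920e+01],
       [-3.28785261e-01,  5.82803036e-01, -7.43129110e-01,
         1.73646678e+03],
       [ 0.00000000e+00,  0.00000000e+00,  0.00000000e+00,
         1.00000000e+00]])}
top {'fx': 383.0490152222966, 'fy': 383.0490152222966, 'cx': 314.47172466436064, 'cy': 196.10049359252696, 'dist': array([0.03067773, 0.        , 0.        , 0.        , 0.        ]), 'extrinsics': array([[ 1.32186188e-02, -9.99912151e-01, -9.79453132e-04,
         9.10437226e+01],
       [-9.92020384e-01, -1.29914508e-02, -1.25406456e-01,
         6.25286486e+02],
       [ 1.25382715e-01,  2.62933761e-03, -9.92104965e-01,
         1.35858228e+03],
       [ 0.00000000e+00,  0.00000000e+00,  0.00000000e+00,
         1.00000000e+00]])}
```

View pics/top0.png

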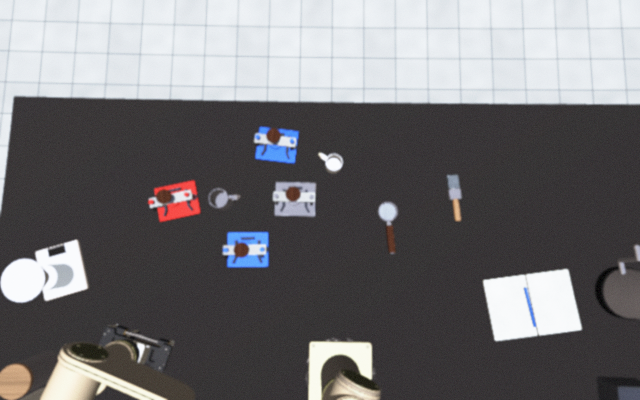

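View pics/scene0.png

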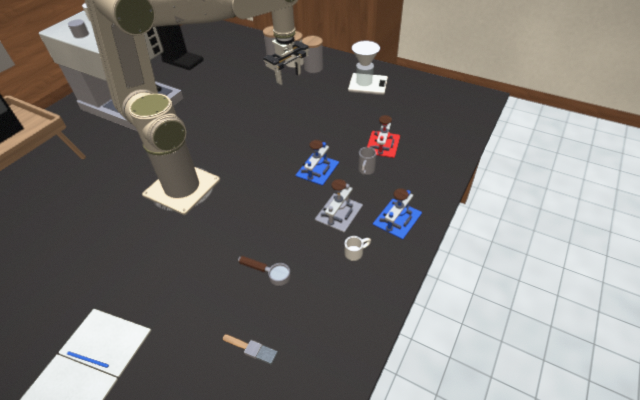

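```bash
cat > h.py <<'E'
import numpy as np,cv2
from cell import r
def cam(n):
    p=r.camera_params(n); K=np.array([[p['fx'],0,p['cx']],[0,p['fy'],p['cy']],[0,0,1]]); return K,np.array(p['dist']),np.array(p['extrinsics'])
def back(c,px,z):
    K,d,E=c; u=cv2.undistortPoints(np.array(px,float).reshape(-1,1,2),K,d).reshape(-1,2)
    R=E[:3,:3];t=E[:3,3];C=-R.T@t; D=np.c_[u,np.ones(len(u))]@R
    return C+D*((z-C[2])/D[:,2])[:,None]
def proj(c,P):
    K,d,E=c; return cv2.projectPoints(np.array(P,float).reshape(-1,1,3),cv2.Rodrigues(E[:3,:3])[0],E[:3,3],K,d)[0].reshape(-1,2)
E
python3 - <<'E'
from h import *
c=cam("top"); im=cv2.imread("pics/top0.png")
a=im[170:230,260:330]; b=im[192:262,355:425]
cv2.imwrite("pics/crop1.png",np.hstack([cv2.resize(a,(420,360),interpolation=2),cv2.resize(b,(360,360),interpolation=2)]))
print(back(c,[[388,211]],30),back(c,[[392,253],[388.5,222]],20),back(c,[[295,199]],8))
print(back(c,[[333,163]],58),back(c,[[219,198]],60),back(c,[[246,250],[454,198]],5))
E
```

```text
[[ 573.90613564 -169.89990625   30.        ]] [[ 422.28718812 -184.44505032   20.        ]
 [ 534.3967247  -173.1661235    20.        ]] [[616.15692271 171.79801121   8.        ]]
[[743.97486559  33.39614236  58.        ]] [[610.07960582 441.57111578  60.        ]] [[ 425.73859129  347.97084329    5.        ]
 [ 628.05786938 -419.94734002    5.        ]]
```

View pics/crop1.png

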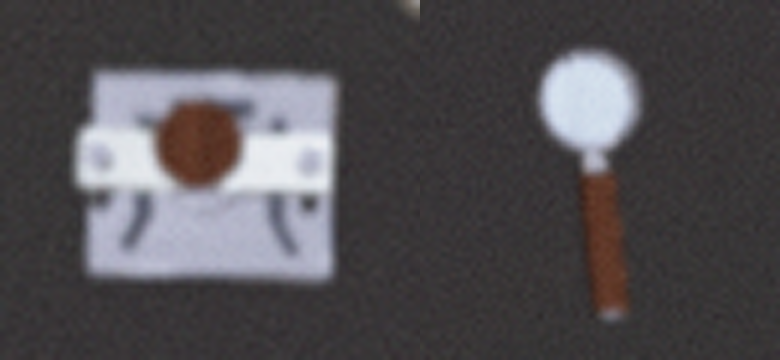

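```bash
python3 - <<'E'
from h import *
c=cam("top")
px=(np.array([[94,69],[338,75],[334,281],[86,276]])+.5)/6-.5+[260,170]
P=back(c,px,8); print(P[:,:2].round(1)); m=P.mean(0)
f=(P[0]+P[1]-P[2]-P[3])/2; l=(P[0]+P[3]-P[1]-P[2])/2
print(m,np.linalg.norm(f),np.linalg.norm(l),np.arctan2(f[1],f[0]),np.arctan2(-l[0],l[1]))
q=lambda x,y:back(c,[(x+.5)/5.143-.5+355,(y+.5)/5.143-.5+192],30)[0]
b=q(168,98);t=q(192,312);print(b,t)
# knob from its image: crop (200,143) z~150
print(back(c,(np.array([200,143])+.5)/6-.5+[260,170],146))
# beam ends z=114
print(back(c,(np.array([[77,157],[332,162]])+.5)/6-.5+[260,170],114))
E
```

```text
[[682.8 247.2]
 [681.   94.6]
 [552.1  95.5]
 [553.2 248.7]]
[617.31293203 171.49139934   8.        ] 129.25805660184312 152.90312298197617 -0.009237853551020312 -0.009456989310555827
[ 575.14366932 -167.2294191    30.        ] [ 425.09679015 -182.23741266   30.        ]
[[618.73258439 171.77805135 146.        ]]
[[613.92570976 244.27866145 114.        ]
 [612.94733259  97.50665227 114.        ]]
```

```bash
cat >> h.py <<'E'
from scipy.spatial.transform import Rotation as Ro
def plan(tgt,yaw):
    "tool x down, tool z (jaws) along world y turned by yaw (or flipped)"
    s=r.state(); R=Ro.from_euler('xyz',s['eef_rot']); p=np.array(s['tool_pos'])
    best=None
    for f in(1,-1):
        zt=f*np.array([-np.sin(yaw),np.cos(yaw),0]); xt=np.array([0,0,-1.]); T=Ro.from_matrix(np.c_[xt,np.cross(zt,xt),zt])
        v=(R.inv()*T).as_rotvec()
        if best is None or np.linalg.norm(v)<np.linalg.norm(best[0]): best=(v,T)
    v,T=best
    d=np.array(tgt)-p
    print('t',round(s['time_s'],2),'pos',p.round(1),'op',round(s['opening'],3),'F',s['force'].round(2),'q',s['qpos'].round(2))
    print('rot units',(np.degrees(v)/10).round(3),' shift(tool now)',(R.inv().apply(d)/30).round(3),' shift(after rot)',(T.inv().apply(d)/30).round(3))
    print('Rnow\n',R.as_matrix().round(3))
E
python3 - <<'E'
from h import *
K,d,E=cam("wrist"); print(K,d,'C',-E[:3,:3].T@E[:3,3],'\n',E[:3,:3].round(3))
plan([530,171,400],-0.01); plan([475,-177,330],0.1)
E
```

```text
[[288.08634682   0.         316.11909419]
 [  0.         288.08634682 197.12100995]
 [  0.           0.           1.        ]] [0.00981502 0.         0.         0.         0.        ] C [ 92.13275733 596.83885773 382.91341555] 
 [[ 0.275  0.961 -0.001]
 [ 0.926 -0.264  0.271]
 [ 0.26  -0.076 -0.963]]
t 0.1 pos [165.  576.7 403.8] op 1.001 F [-0.43 -0.36  0.87] q [ 1.21  0.13  1.49 -0.    1.52 -0.09]
rot units [-1.54  -0.009 -0.002]  shift(tool now) [  0.14  -15.417  -9.652]  shift(after rot) [  0.127 -12.3   -13.4  ]
Rnow
 [[-0.001 -0.961  0.275]
 [-0.002  0.275  0.961]
 [-1.     0.    -0.002]]
t 0.1 pos [165.  576.7 403.8] op 1.001 F [-0.43 -0.36  0.87] q [ 1.21  0.13  1.49 -0.    1.52 -0.09]
rot units [-2.17e+00 -9.00e-03 -2.00e-03]  shift(tool now) [  2.492 -16.847 -21.305]  shift(after rot) [  2.46   -7.773 -26.028]
Rnow
 [[-0.001 -0.961  0.275]
 [-0.002  0.275  0.961]
 [-1.     0.    -0.002]]
```

```bash
python3 -m pendant '{"xyz":[[0,0,0],[0,0,0],[0,-0.95,-0.957],[0,-0.95,-0.957],[0,-0.95,-0.957],[0,-0.95,-0.957],[0,-0.95,-0.957],[0,-0.95,-0.957],[0,-0.95,-0.957],[0,-0.95,-0.957],[0,-0.95,-0.957],[0,-0.95,-0.957],[0,-0.95,-0.957],[0,-0.95,-0.957],[0,-0.95,-0.957],[0,-0.95,-0.957],[0,0,0],[0,0,0]],"delta_rot":[[-0.77,0,0],[-0.77,0,0],[0,0,0],[0,0,0],[0,0,0],[0,0,0],[0,0,0],[0,0,0],[0,0,0],[0,0,0],[0,0,0],[0,0,0],[0,0,0],[0,0,0],[0,0,0],[0,0,0],[0,0,0],[0,0,0]],"fingers":[1,1,1,1,1,1,1,1,1,1,1,1,1,1,1,1,1,1]}'
python3 - <<'E'
from h import *
plan([560,171,403],-0.01)
c=cam("wrist"); im=r.read_camera("wrist"); cv2.imwrite("pics/w1.png",im[:,:,::-1])
np.save("w1.npy",np.array([*c[0].ravel(),*c[2].ravel()]))
print(proj(c,[[617,171.5,0]]))
E
```

```text
time_s: 2.35
tool_pos: [559.8, 171.1, 404.2]
eef_rot: [1.448, 1.57, 3.008]
force: [-0.0, 0.3, -0.1]
opening: 1.001
t 2.35 pos [559.8 171.1 404.2] op 1.001 F [-0.04  0.31 -0.1 ] q [ 0.21  0.09  1.53  0.    1.52 -1.35]
rot units [-0.003  0.001 -0.007]  shift(tool now) [ 0.04  -0.007 -0.002]  shift(after rot) [ 0.04  -0.007 -0.002]
Rnow
 [[-0.001 -1.     0.01 ]
 [ 0.     0.01   1.   ]
 [-1.     0.001  0.   ]]
[[316.97802926 214.63187072]]
```

View pics/w1.png

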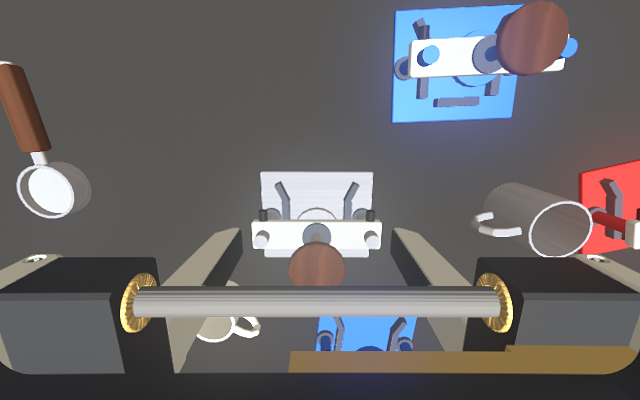

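```bash
python3 - <<'E'
from h import *
c=cam("wrist"); im=cv2.imread("pics/w1.png")
P=back(c,[[261,172],[373,172],[368.5,257.5],[264,257.5]],8); print(P[:,:2].round(1))
g=im.astype(int)
# refine front edge & side edges by brightness threshold
gray=cv2.cvtColor(im,cv2.COLOR_BGR2GRAY)
def cross(v,o,th=115):
    i=np.argmax(v>th) ; return o+i-1+(th-v[i-1])/(v[i]-v[i-1])
fr=[(x,cross(gray[160:185,x].astype(float),160)) for x in (275,300,317,335,360)]
L=[(cross(gray[y,245:280].astype(float),245),y) for y in(180,190,200)]
Rr=[(640-1-cross(gray[y,::-1][255:290].astype(float),255),y) for y in(180,190,200)]
F=back(c,fr,8);LL=back(c,L,8);RR=back(c,Rr,8)
print(F[:,:2].round(1));print(LL[:,:2].round(1));print(RR[:,:2].round(1))
s=np.polyfit(F[:,1],F[:,0],1)[0]; print('yaw',-s)
print('origin est', F[2,0]+62.5,(LL[:,1].mean()+RR[:,1].mean())/2)
# beam top ends z=114 rows centre ; knob
print(back(c,[[252,231],[382,231],[317,231]],114),back(c,[[317,266]],146))
print('pf basket rim',back(c,[[51,190]],30))
E
```

```text
[[554.   98.5]
 [555.4 246.5]
 [680.  245.5]
 [678.6  95.3]]
[[552.1 117.1]
 [552.4 150.1]
 [552.7 172.5]
 [553.  196.3]
 [553.5 229.3]]
[[564.8  95.8]
 [578.5  96.2]
 [592.5  95.3]]
[[566.2 246.7]
 [579.9 246.8]
 [593.9 246.6]]
yaw -0.013075027390356214
origin est 615.2263779838131 171.2286522106857
[[594.1127083  106.48156351 114.        ]
 [595.36435345 237.03846685 114.        ]
 [594.75662871 171.74610731 114.        ]] [[616.05260226 171.44263846 146.        ]]
pf basket rim [[ 570.54134438 -161.45254906   30.        ]]
```

```bash
python3 -m pendant '{"xyz":[[0,0.14,-0.96],[0,0.14,-0.96],[0,0.14,-0.96],[0,0.14,-0.96],[0,0.14,-0.96],[0,0.14,-0.96],[0,0.14,-0.96],[0,0.14,-0.96],[0,0.14,-0.96],[0,0.14,-0.96],[0,0.14,-0.96],[0,0.14,-0.96],[0,0,0],[0,0,0],[0,0,0]],"delta_rot":[[0,0,0],[0,0,0],[0,0,0],[0,0,0],[0,0,0],[0,0,0],[0,0,0],[0,0,0],[0,0,0],[0,0,0],[0,0,0],[0,0,0],[-0.63,0,0],[0,0,0],[0,0,0]],"fingers":[1,1,1,1,1,1,1,1,1,1,1,1,1,1,1]}'
python3 - <<'E'
from h import *
plan([475,-177,403],0.1)
c=cam("wrist"); im=r.read_camera("wrist"); cv2.imwrite("pics/w2.png",im[:,:,::-1])
E
```

```text
time_s: 4.28
tool_pos: [506.3, -173.2, 404.8]
eef_rot: [-1.222, 1.571, 0.448]
force: [0.5, 0.1, 0.2]
opening: 1.0
t 4.28 pos [ 506.3 -173.2  404.8] op 1.0 F [0.49 0.15 0.17] q [-0.43 -0.05  1.67  0.    1.52 -2.1 ]
rot units [-0.006  0.     0.001]  shift(tool now) [ 0.06   1.05  -0.023]  shift(after rot) [ 0.061  1.05  -0.021]
Rnow
 [[ 0.    -0.995 -0.099]
 [ 0.    -0.099  0.995]
 [-1.    -0.     0.   ]]
```

View pics/w2.png

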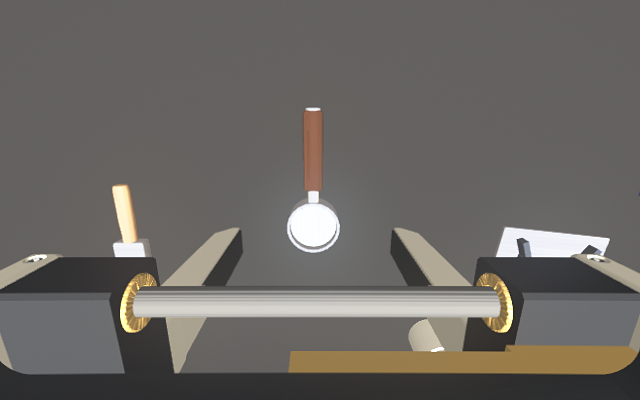

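```bash
python3 - <<'E'
from h import *
c=cam("wrist")
P=back(c,[[313,109],[313.3,190]],31); B=back(c,[[313.4,226]],30); print(P,B)
P=P; print('yaw',np.arctan2((B-P[0])[0,1],(B-P[0])[0,0]), 'len',np.linalg.norm(B-P[0]))
y=np.arctan2((B-P[0])[0,1],(B-P[0])[0,0]); h=B[0]-100*np.array([np.cos(y),np.sin(y),0]); print(h)
plan([h[0],h[1],189],y)
E
```

```text
[[ 423.54194392 -185.44669506   31.        ]
 [ 520.88024729 -175.61717645   31.        ]] [[ 569.67652631 -170.74117879   30.        ]]
yaw 0.10029233013664954 len 146.87603064873937
[ 470.17903246 -180.75360699   30.        ]
t 4.33 pos [ 506.3 -173.3  404.8] op 0.995 F [-0.1  -0.39 -0.17] q [-0.43 -0.05  1.67  0.    1.52 -2.1 ]
rot units [-0.006  0.     0.001]  shift(tool now) [ 7.194  1.224 -0.128]  shift(after rot) [ 7.194  1.223 -0.126]
Rnow
 [[ 0.    -0.995 -0.099]
 [ 0.    -0.099  0.995]
 [-1.    -0.     0.   ]]
```

```bash
python3 -m pendant '{"xyz":[[0,0.6,-0.12],[0.8,0.6,0],[1,0,0],[1,0,0],[1,0,0],[1,0,0],[1,0,0],[0.8,0,0],[0.4,0,0],[0.2,0,0],[0,0,0],[0,0,0],[0,0,0],[0,0,0],[0,0,0],[0,0,0],[0,0,0],[0,0,0]],"delta_rot":[[0,0,0],[0,0,0],[0,0,0],[0,0,0],[0,0,0],[0,0,0],[0,0,0],[0,0,0],[0,0,0],[0,0,0],[0,0,0],[0,0,0],[0,0,0],[0,0,0],[0,0,0],[0,0,0],[0,0,0],[0,0,0]],"fingers":[1,1,1,1,1,1,1,1,1,1,1,0,0,0,0,0,0,0]}' 45
python3 - <<'E'
from h import *
plan([470,-180,189],0.1)
im=r.read_camera("wrist"); cv2.imwrite("pics/w3.png",im[:,:,::-1])
E
```

```text
time_s: 6.58
tool_pos: [470.7, -181.3, 188.7]
eef_rot: [0.702, 1.571, 2.373]
force: [-0.0, -0.3, -0.2]
opening: 0.299
t 6.58 pos [ 470.7 -181.3  188.7] op 0.299 F [-0.02 -0.25 -0.16] q [-0.47  0.1   1.94  0.    1.1  -2.14]
rot units [-0.001  0.001 -0.   ]  shift(tool now) [-0.01   0.019  0.046]  shift(after rot) [-0.01   0.019  0.046]
Rnow
 [[-0.    -0.995 -0.1  ]
 [ 0.    -0.1    0.995]
 [-1.     0.     0.   ]]
```

```bash
python3 -m pendant '{"xyz":[[0,0,0],[0,0,0],[-0.5,0,0],[-0.8,0,0],[0,0,0],[0,0,0]],"delta_rot":[[0,0,0],[0,0,0],[0,0,0],[0,0,0],[0,0,0],[0,0,0]],"fingers":[0,0,0,0,0,0]}' 50
python3 - <<'E'
from h import *
plan([515,171,230],-0.012)
im=r.read_camera("wrist"); cv2.imwrite("pics/w3.png",im[:,:,::-1])
E
```

```text
time_s: 7.38
tool_pos: [470.5, -181.2, 227.4]
eef_rot: [1.191, 1.57, 2.862]
force: [0.2, -0.2, -3.6]
opening: 0.254
t 7.38 pos [ 470.5 -181.2  227.4] op 0.254 F [ 0.19 -0.23 -3.59] q [-0.47  0.04  1.93 -0.    1.18 -2.14]
rot units [ 0.641  0.001 -0.002]  shift(tool now) [-0.087 -2.648 11.534]  shift(after rot) [-0.087 -1.343 11.757]
Rnow
 [[-0.    -0.995 -0.1  ]
 [ 0.    -0.1    0.995]
 [-1.     0.     0.   ]]
```

View pics/w3.png

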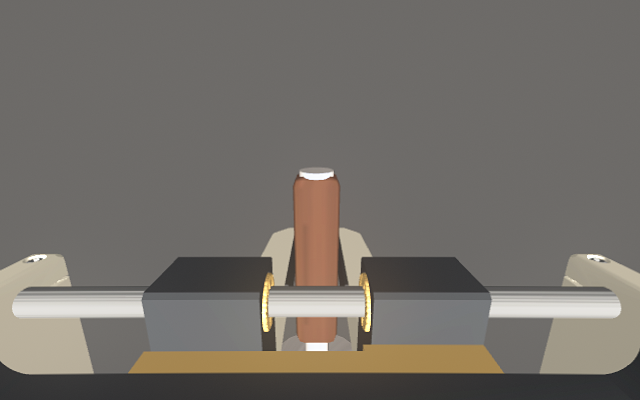

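```bash
python3 - <<'E'
from h import *
c=cam("wrist"); T=back(c,[[316.5,172],[316.5,180]],64); print(T,np.linalg.norm(T[:,:2]-[470.5,-181.2],axis=1))
plan([425,171.5,227],-0.012)
E
```

```text
[[ 421.43588569 -186.10855983   64.        ]
 [ 425.50075514 -185.69782051   64.        ]] [49.30903845 45.22347208]
t 7.42 pos [ 470.3 -181.1  226.9] op 0.255 F [-0.66 -0.01 -4.42] q [-0.47  0.04  1.93 -0.    1.18 -2.14]
rot units [ 0.641  0.004 -0.007]  shift(tool now) [6.0000e-03 3.2900e-01 1.1846e+01]  shift(after rot) [-3.0000e-03  1.6500e+00  1.1735e+01]
Rnow
 [[-0.001 -0.995 -0.1  ]
 [ 0.001 -0.1    0.995]
 [-1.     0.001  0.001]]
```

```bash
python3 -m pendant '{"xyz":[[0,0,0],[0,0.14,0.6],[0,0.14,0.97],[0,0.14,0.97],[0,0.14,0.97],[0,0.14,0.97],[0,0.14,0.97],[0,0.14,0.97],[0,0.14,0.97],[0,0.14,0.97],[0,0.14,0.97],[0,0.14,0.97],[0,0.14,0.9],[0,0,0.54],[0,0,0],[0,0,0],[0,0,0]],"delta_rot":[[0.64,0,0],[0,0,0],[0,0,0],[0,0,0],[0,0,0],[0,0,0],[0,0,0],[0,0,0],[0,0,0],[0,0,0],[0,0,0],[0,0,0],[0,0,0],[0,0,0],[0,0,0],[0,0,0],[0,0,0]],"fingers":[0,0,0,0,0,0,0,0,0,0,0,0,0,0,0,0,0]}'
python3 - <<'E'
from h import *
plan([425,171.3,200],-0.012)
im=r.read_camera("wrist"); cv2.imwrite("pics/w4.png",im[:,:,::-1])
im=r.read_camera("scene"); cv2.imwrite("pics/s4.png",cv2.resize(im[120:260,230:430,::-1],(800,560),interpolation=2))
E
```

```text
time_s: 9.55
tool_pos: [424.6, 170.7, 227.6]
eef_rot: [2.397, 1.57, -2.328]
force: [-0.2, 0.1, -3.0]
opening: 0.256
t 9.55 pos [424.6 170.7 227.6] op 0.256 F [-0.18  0.06 -3.01] q [ 0.27 -0.09  2.05 -0.    1.18 -1.29]
rot units [-0.004 -0.002 -0.001]  shift(tool now) [ 0.921 -0.014  0.02 ]  shift(after rot) [ 0.921 -0.014  0.02 ]
Rnow
 [[-0.    -1.     0.013]
 [-0.     0.013  1.   ]
 [-1.     0.    -0.   ]]
```

View pics/s4.png

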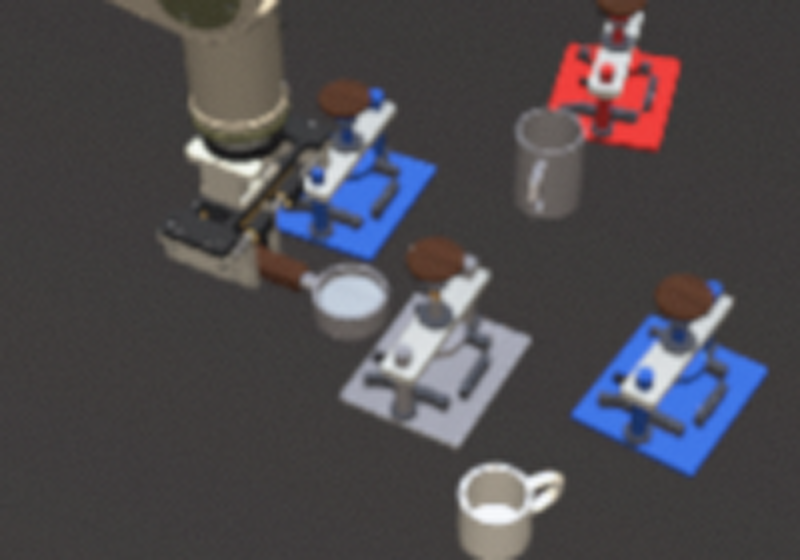

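```bash
python3 -m pendant '{"xyz":[[0.6,0,0.02],[0.3,0,0],[0,0,0],[0,-0.5,0],[0,-0.5,0],[0,-0.5,0],[0,-0.3,0],[0,0,0],[0,0,0]],"delta_rot":[[0,0,0],[0,0,0],[0,0,0],[0,0,0],[0,0,0],[0,0,0],[0,0,0],[0,0,0],[0,0,0]],"fingers":[0,0,0,0,0,0,0,0,0]}'
python3 - <<'E'
from h import *
plan([515.5,171.3,196.7],-0.012)
c=cam("wrist");print(c[2].tolist())
im=r.read_camera("wrist"); cv2.imwrite("pics/w5.png",im[:,:,::-1])
E
```

```text
time_s: 10.78
tool_pos: [478.0, 171.4, 200.6]
eef_rot: [1.77, 1.57, -2.954]
force: [0.6, 0.9, -3.1]
opening: 0.254
t 10.78 pos [478.  171.4 200.6] op 0.254 F [ 0.58  0.92 -3.09] q [ 0.24  0.09  1.93  0.    1.13 -1.32]
rot units [ 0.001 -0.001 -0.004]  shift(tool now) [ 0.129 -1.249  0.012]  shift(after rot) [ 0.13  -1.249  0.012]
Rnow
 [[-0.001 -1.     0.012]
 [-0.     0.012  1.   ]
 [-1.     0.001 -0.   ]]
[[0.01133046305262522, 0.9999355901978642, 0.0006603504096491621, -176.35934435867662], [0.9626654859085693, -0.011086762624814577, 0.2704667187195511, -433.94188540059326], [0.2704566191599549, -0.002428816615441826, -0.9627290989693918, 64.70006477780944], [0.0, 0.0, 0.0, 1.0]]
```

View pics/w5.png

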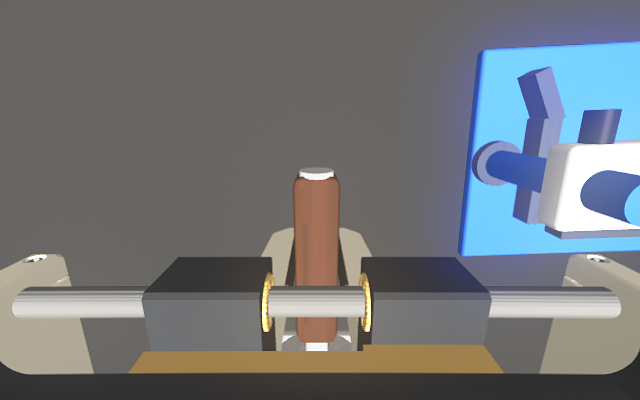

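```bash
python3 -m pendant '{"xyz":[[0,-0.3,0],[0,-0.3,0],[0,-0.2,0],[0,0,0]],"delta_rot":[[0,0,0],[0,0,0],[0,0,0],[0,0,0]],"fingers":[0,0,0,0]}'; python3 -m pendant '{"xyz":[[0,-0.1,0],[0,-0.1,0],[0,0,0]],"delta_rot":[[0,0,0],[0,0,0],[0,0,0]],"fingers":[0,0,0]}'
```

```text
time_s: 11.32
tool_pos: [503.1, 171.1, 200.8]
eef_rot: [-1.457, 1.571, 0.102]
force: [0.0, 1.0, -3.4]
opening: 0.254
time_s: 11.7
tool_pos: [508.6, 171.1, 200.8]
eef_rot: [-1.476, 1.571, 0.083]
force: [0.3, 1.0, -4.2]
opening: 0.258
```

```bash
python3 -m pendant '{"xyz":[[0.05,0,0],[0.05,0,0],[0,0,0]],"delta_rot":[[0,0,0],[0,0,0],[0,0,0]],"fingers":[0,0,0]}'; python3 -m pendant '{"xyz":[[0.04,0,0],[0,0,0]],"delta_rot":[[0,0,0],[0,0,0]],"fingers":[0,0]}';  python3 -m pendant '{"xyz":[[0,-0.1,0],[0,-0.07,0],[0,0,0]],"delta_rot":[[0,0,0],[0,0,0],[0,0,0]],"fingers":[0,0,0]}'
```

```text
time_s: 12.08
tool_pos: [508.3, 171.0, 197.6]
eef_rot: [1.842, 1.571, -2.882]
force: [-0.2, -0.3, -2.7]
opening: 0.253
time_s: 12.32
tool_pos: [508.5, 171.1, 196.8]
eef_rot: [-1.286, 1.571, 0.273]
force: [-1.1, -0.4, -1.1]
opening: 0.257
time_s: 12.7
tool_pos: [514.0, 171.0, 196.7]
eef_rot: [-1.35, 1.57, 0.209]
force: [-0.5, 0.3, -0.7]
opening: 0.253
```

```bash
for i in 1 2 3; do :; done; python3 -m pendant '{"xyz":[[0,-0.05,0],[0,0,0]],"delta_rot":[[0,0,0],[0,0,0]],"fingers":[0,0]}' | grep -E "tool_pos|force"; python3 -m pendant '{"xyz":[[0,-0.05,0],[0,0,0]],"delta_rot":[[0,0,0],[0,0,0]],"fingers":[0,0]}'| grep -E "tool_pos|force"; python3 -m pendant '{"xyz":[[0,-0.05,0],[0,0,0]],"delta_rot":[[0,0,0],[0,0,0]],"fingers":[0,0]}'| grep -E "tool_pos|force"
```

```text
tool_pos: [514.7, 171.0, 196.6]
force: [-5.5, 0.4, 4.5]
tool_pos: [515.3, 171.1, 196.4]
force: [-13.6, -0.9, 10.7]
tool_pos: [515.9, 171.1, 196.2]
force: [-21.7, -1.0, 16.1]
```

```bash
python3 -m pendant '{"xyz":[[0,0.1,0],[0,0,0]],"delta_rot":[[0,0,0],[0,0,0]],"fingers":[0,0]}'; python3 -m pendant '{"xyz":[[0,0,0],[0,0,0],[0,0,0],[0,0,0],[0,0,0],[0,0,0],[0,0,0]],"delta_rot":[[0,0,0],[0,0,0],[0,0,0],[0,0,0],[0,0,0],[0,0,0],[0,0,0]],"fingers":[0.5,0.5,0.6,0.6,0.6,0.6,0.6]}'
python3 - <<'E'
from h import *
plan([515,171.3,196.7],-0.012)
c=cam("wrist"); print(back(c,[316.5,172],39))
im=r.read_camera("wrist"); cv2.imwrite("pics/w6.png",im[:,:,::-1])
im=r.read_camera("scene"); s=cv2.resize(im[150:250,290:400,::-1],(660,600),interpolation=2); cv2.imwrite("pics/s6.png",s)
E
```

```text
time_s: 13.7
tool_pos: [514.7, 171.1, 196.5]
eef_rot: [1.507, 1.57, 3.066]
force: [-5.0, 0.6, 4.5]
opening: 0.253
time_s: 14.58
tool_pos: [515.1, 171.0, 196.5]
eef_rot: [2.715, 1.571, -2.009]
force: [-0.4, 0.5, -0.4]
opening: 0.602
t 14.57 pos [515.1 171.  196.5] op 0.602 F [-0.42  0.47 -0.37] q [ 0.23  0.18  1.83 -0.    1.13 -1.33]
rot units [ 0.001 -0.    -0.   ]  shift(tool now) [-0.006  0.002  0.011]  shift(after rot) [-0.006  0.002  0.011]
Rnow
 [[-0.    -1.     0.012]
 [-0.     0.012  1.   ]
 [-1.     0.    -0.   ]]
[[465.22516351 171.28076034  39.        ]]
```

View pics/s6.png

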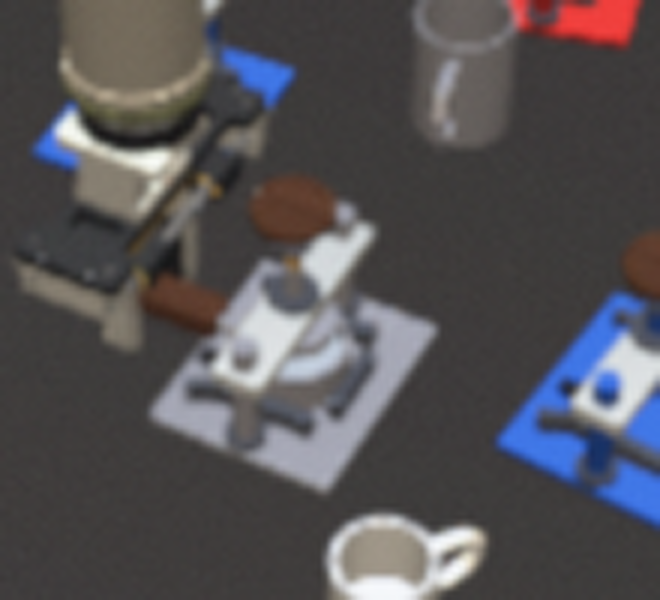

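View pics/w6.png

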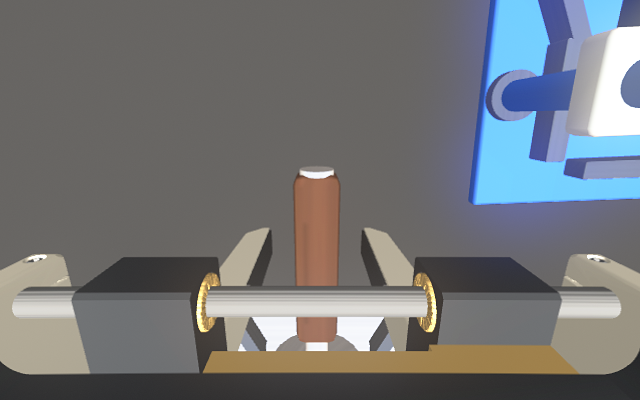

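```bash
python3 -m pendant '{"xyz":[[-0.5,0,0],[-0.9,0,0],[-1,0,0],[-1,0,0],[-1,0,0],[-1,0,0],[-0.4,0,0],[0,0,0],[0,-0.8,0],[0,-0.9,0],[0,-0.9,0],[0,-0.74,0],[0,0,0],[0,0,0]],"delta_rot":[[0,0,0],[0,0,0],[0,0,0],[0,0,0],[0,0,0],[0,0,0],[0,0,0],[0,0,0],[0,0,0],[0,0,0],[0,0,0],[0,0,0],[0,0,0],[0,0,0]],"fingers":[0.6,0.6,0.6,0.6,0.6,0,0,0,0,0,0,0,0,0]}'
python3 - <<'E'
from h import *
plan([615.2,171.2,352],-0.012)
im=r.read_camera("top"); cv2.imwrite("pics/t7.png",im[:,:,::-1])
im=r.read_camera("wrist"); cv2.imwrite("pics/w7.png",im[:,:,::-1])
c=cam("wrist")
E
```

```text
time_s: 16.42
tool_pos: [614.5, 169.8, 369.1]
eef_rot: [1.734, 1.568, -2.991]
force: [0.2, 0.4, -0.0]
opening: 0.005
t 16.43 pos [614.5 169.8 369.1] op 0.005 F [ 0.22  0.38 -0.02] q [ 0.19  0.25  1.42  0.    1.48 -1.37]
rot units [ 0.002 -0.002 -0.014]  shift(tool now) [ 0.571 -0.023  0.047]  shift(after rot) [ 0.572 -0.021  0.047]
Rnow
 [[-0.002 -1.     0.012]
 [-0.     0.012  1.   ]
 [-1.     0.002 -0.   ]]
```

View pics/w7.png

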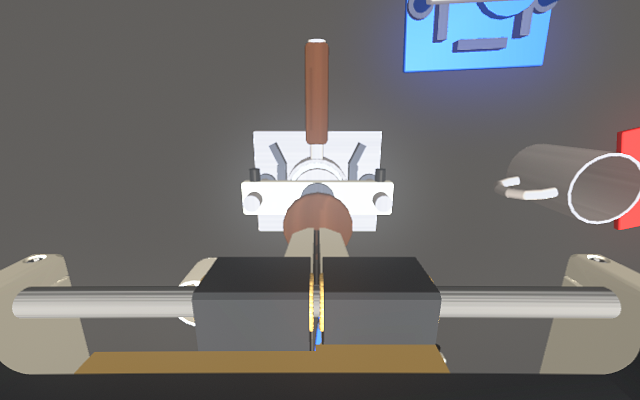

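```bash
python3 -m pendant '{"xyz":[[0.3,-0.02,0.05],[0.2,0,0],[0,0,0]],"delta_rot":[[0,0,0],[0,0,0],[0,0,0]],"fingers":[0,0,0]}'
```

```text
time_s: 16.9
tool_pos: [615.4, 171.3, 354.4]
eef_rot: [1.796, 1.569, -2.928]
force: [-0.1, 0.2, 0.5]
opening: 0.003
```

```bash
P() { grep -E "time|tool_pos|force" | tr '\n' ' '; echo; }
python3 -m pendant '{"xyz":[[0.1,0,0],[0,0,0]],"delta_rot":[[0,0,0],[0,0,0]],"fingers":[0,0]}'|P
python3 -m pendant '{"xyz":[[0.1,0,0],[0,0,0]],"delta_rot":[[0,0,0],[0,0,0]],"fingers":[0,0]}'|P
python3 -m pendant '{"xyz":[[0.1,0,0],[0,0,0]],"delta_rot":[[0,0,0],[0,0,0]],"fingers":[0,0]}'|P
python3 -m pendant '{"xyz":[[0.1,0,0],[0,0,0]],"delta_rot":[[0,0,0],[0,0,0]],"fingers":[0,0]}'|P
python3 -m pendant '{"xyz":[[0.1,0,0],[0,0,0]],"delta_rot":[[0,0,0],[0,0,0]],"fingers":[0,0]}'|P
python3 -m pendant '{"xyz":[[0.1,0,0],[0,0,0]],"delta_rot":[[0,0,0],[0,0,0]],"fingers":[0,0]}'|P
python3 -m pendant '{"xyz":[[0.1,0,0],[0,0,0]],"delta_rot":[[0,0,0],[0,0,0]],"fingers":[0,0]}'|P
```

```text
time_s: 17.15 tool_pos: [615.9, 171.3, 352.4] force: [-0.4, -0.1, 0.1] 
time_s: 17.4 tool_pos: [615.8, 171.2, 349.2] force: [-0.4, 0.2, -0.7] 
time_s: 17.65 tool_pos: [615.8, 171.2, 346.1] force: [1.2, 0.3, 0.2] 
time_s: 17.9 tool_pos: [616.0, 171.3, 343.5] force: [0.6, 0.6, 1.7] 
time_s: 18.15 tool_pos: [616.0, 171.3, 340.5] force: [0.8, -0.3, 2.6] 
time_s: 18.4 tool_pos: [615.9, 171.3, 337.3] force: [0.7, -0.5, 2.2] 
time_s: 18.65 tool_pos: [615.9, 171.3, 334.3] force: [0.9, -0.6, 2.4]
```

```bash
P() { grep -E "time|tool_pos|force" | tr '\n' ' '; echo; }
python3 -m pendant '{"xyz":[[0.1,0,0],[0,0,0]],"delta_rot":[[0,0,0],[0,0,0]],"fingers":[0,0]}'|P
python3 -m pendant '{"xyz":[[0.1,0,0],[0,0,0]],"delta_rot":[[0,0,0],[0,0,0]],"fingers":[0,0]}'|P
python3 -m pendant '{"xyz":[[0.1,0,0],[0,0,0]],"delta_rot":[[0,0,0],[0,0,0]],"fingers":[0,0]}'|P
python3 -m pendant '{"xyz":[[0.05,0,0],[0,0,0]],"delta_rot":[[0,0,0],[0,0,0]],"fingers":[0,0]}'|P
python3 -m pendant '{"xyz":[[0.05,0,0],[0,0,0]],"delta_rot":[[0,0,0],[0,0,0]],"fingers":[0,0]}'|P
python3 -m pendant '{"xyz":[[0.05,0,0],[0,0,0]],"delta_rot":[[0,0,0],[0,0,0]],"fingers":[0,0]}'|P
```

```text
time_s: 18.9 tool_pos: [615.9, 171.3, 331.3] force: [1.5, 0.5, 2.4] 
time_s: 19.15 tool_pos: [615.9, 171.3, 328.3] force: [0.3, 0.1, 2.1] 
time_s: 19.4 tool_pos: [615.9, 171.3, 325.3] force: [0.9, 0.3, 3.7] 
time_s: 19.65 tool_pos: [615.9, 171.3, 324.0] force: [1.3, 0.3, 3.5] 
time_s: 19.9 tool_pos: [615.9, 171.3, 322.4] force: [2.1, -0.6, 3.0] 
time_s: 20.15 tool_pos: [616.0, 171.3, 321.6] force: [-0.5, -0.2, 7.7]
```

First stop reached at about z = 322 (7.7 N). Now 1 mm steps into the firm spring.

```bash
P() { grep -E "time|tool_pos|force" | tr '\n' ' '; echo; }
M() { :; }
python3 -m pendant '{"xyz":[[0.05,0,0],[0,0,0]],"delta_rot":[[0,0,0],[0,0,0]],"fingers":[0,0]}'|P
python3 -m pendant '{"xyz":[[0.05,0,0],[0,0,0]],"delta_rot":[[0,0,0],[0,0,0]],"fingers":[0,0]}'|P
python3 -m pendant '{"xyz":[[0.035,0,0],[0,0,0]],"delta_rot":[[0,0,0],[0,0,0]],"fingers":[0,0]}'|P
python3 -m pendant '{"xyz":[[0.025,0,0],[0,0,0]],"delta_rot":[[0,0,0],[0,0,0]],"fingers":[0,0]}'|P
```

```text
time_s: 20.4 tool_pos: [616.0, 171.3, 320.3] force: [-1.0, -0.1, 8.4] 
time_s: 20.65 tool_pos: [616.0, 171.3, 319.0] force: [-1.5, -0.8, 9.3] 
time_s: 20.9 tool_pos: [616.1, 171.4, 318.1] force: [-1.2, -0.1, 10.2] 
time_s: 21.15 tool_pos: [616.1, 171.3, 317.5] force: [-1.7, 0.7, 10.4]
```

```bash
P() { grep -E "time|tool_pos|force" | tr '\n' ' '; echo; }
python3 -m pendant '{"xyz":[[0.025,0,0],[0,0,0]],"delta_rot":[[0,0,0],[0,0,0]],"fingers":[0,0]}'|P
python3 -m pendant '{"xyz":[[0.025,0,0],[0,0,0]],"delta_rot":[[0,0,0],[0,0,0]],"fingers":[0,0]}'|P
python3 -m pendant '{"xyz":[[0.02,0,0],[0,0,0]],"delta_rot":[[0,0,0],[0,0,0]],"fingers":[0,0]}'|P
```

```text
time_s: 21.4 tool_pos: [616.0, 171.4, 316.8] force: [-1.8, -0.6, 10.2] 
time_s: 21.65 tool_pos: [616.1, 171.3, 316.2] force: [-2.4, -0.4, 11.5] 
time_s: 21.9 tool_pos: [616.1, 171.4, 315.8] force: [-0.8, -0.1, 12.0]
```

```bash
P() { grep -E "time|tool_pos|force" | tr '\n' ' '; echo; }
python3 -m pendant '{"xyz":[[0.02,0,0],[0,0,0]],"delta_rot":[[0,0,0],[0,0,0]],"fingers":[0,0]}'|P
python3 -m pendant '{"xyz":[[0.015,0,0],[0,0,0]],"delta_rot":[[0,0,0],[0,0,0]],"fingers":[0,0]}'|P
```

```text
time_s: 22.15 tool_pos: [616.1, 171.4, 315.5] force: [-2.5, -1.0, 13.3] 
time_s: 22.4 tool_pos: [616.2, 171.4, 315.3] force: [-3.5, -0.9, 15.4]
```

```bash
P() { grep -E "time|tool_pos|force" | tr '\n' ' '; echo; }
python3 -m pendant '{"xyz":[[0.01,0,0],[0,0,0]],"delta_rot":[[0,0,0],[0,0,0]],"fingers":[0,0]}'|P
python3 -m pendant '{"xyz":[[0,0,0],[0,0,0],[0,0,0],[0,0,0],[0,0,0]],"delta_rot":[[0,0,0],[0,0,0],[0,0,0],[0,0,0],[0,0,0]],"fingers":[0,0,0,0,0]}'|P
python3 -m pendant '{"xyz":[[0,0,0],[0,0,0],[0,0,0],[0,0,0],[0,0,0]],"delta_rot":[[0,0,0],[0,0,0],[0,0,0],[0,0,0],[0,0,0]],"fingers":[0,0,0,0,0]}'|P
```

```text
time_s: 22.65 tool_pos: [616.2, 171.3, 315.1] force: [-3.7, -0.0, 15.4] 
time_s: 23.28 tool_pos: [616.1, 171.4, 315.1] force: [-3.8, 0.3, 15.3] 
time_s: 23.9 tool_pos: [616.2, 171.4, 315.1] force: [-3.4, -1.9, 15.7]
```

```bash
P() { grep -E "time|tool_pos|force|opening" | tr '\n' ' '; echo; }
python3 -m pendant '{"xyz":[[0.02,0,0],[0,0,0],[0,0,0],[0,0,0],[0,0,0],[0,0,0],[0,0,0],[0,0,0],[0,0,0]],"delta_rot":[[0,0,0],[0,0,0],[0,0,0],[0,0,0],[0,0,0],[0,0,0],[0,0,0],[0,0,0],[0,0,0]],"fingers":[0,0,0,0,0,0,0,0,0]}'|P
python3 -m pendant '{"xyz":[[-0.1,0,0],[-0.2,0,0],[-0.2,0,0],[-0.2,0,0],[-0.2,0,0],[-0.3,0,0],[-0.5,0,0],[-0.8,0,0],[-0.5,0,0],[0,0,0],[0,0,0]],"delta_rot":[[0,0,0],[0,0,0],[0,0,0],[0,0,0],[0,0,0],[0,0,0],[0,0,0],[0,0,0],[0,0,0],[0,0,0],[0,0,0]],"fingers":[0,0,0,0,0,0,0,0,0,0,0]}'|P
python3 - <<'E'
from h import *
im=r.read_camera("wrist"); im0=cv2.imread("pics/w7.png")
a=im0; b=np.ascontiguousarray(im[:,:,::-1])
plan([615.2,171.2,369],-0.012)
cv2.imwrite("pics/w8.png",np.hstack([a[0:260,150:490],b[0:260,150:490]]))
E
```

```text
time_s: 25.02 tool_pos: [616.2, 171.4, 314.8] force: [-4.1, -0.4, 17.4] opening: 0.005 
time_s: 26.4 tool_pos: [615.7, 171.2, 401.3] force: [-0.5, 0.3, 0.1] opening: 0.005 
t 26.45 pos [615.6 171.3 400.9] op 0.003 F [ 0.   -0.08 -0.77] q [ 0.19  0.24  1.37  0.    1.53 -1.37]
rot units [ 0.002 -0.002 -0.011]  shift(tool now) [ 1.063  0.012 -0.002]  shift(after rot) [ 1.063  0.014 -0.002]
Rnow
 [[-0.002 -1.     0.012]
 [-0.     0.012  1.   ]
 [-1.     0.002 -0.   ]]
```

View pics/w8.png

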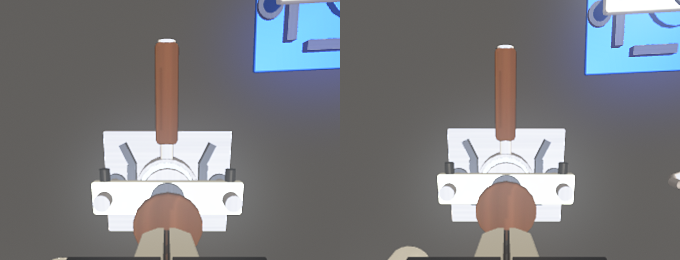

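```bash
python3 - <<'E'
from h import *
c=cam("wrist"); print(back(c,[316.5,46],39)); r.finish_job()
E
```

```text
[[467.35748829 172.90703805  39.        ]]
the job is handed in; nothing more can be done
```

I seated the portafilter in the press, tamped it through both stops and handed the job in at about 26.5 s. The hand-in gave no verdict.

- **Seating:** I gripped the handle with 50 N, slid the basket in until it met the stop bar (about 22 N at the wrist), backed off and let go. The pictures showed it between the rails with the handle straight out.
- **Tamping:**
  - The knob was first felt at about TCP z 345, the first stop came at about 322, and the firm spring bottomed at about 316.
  - I held it about 1.3 s at about 15.5 N, then about 1 s more at 17.4 N. No reading passed 17.4 N, but the force was only sampled at the end of each call.
- **Last checks:**
  - With the gripper lifted 86 mm off, the wrist force was about 0 N. The final picture showed the portafilter still seated and straight, and the knob back up.
  - The handle end measured x 467.4, against 465.2 just after release. At about 2 mm this is within calibration and reading error.
- **Disagreement:** Early on, the cross-beam appeared to sit about 30 mm lower than its listed height. Nothing depended on it, so I did not resolve it.
- **Not checked:** I did not re-measure the cup, jug and brush at the end. The wrist force never suggested I touched them.

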